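# Zero the batch counter and press the first jar home in the dating stand

### The arm

A 7-joint arm with a two-finger parallel gripper is mounted at the origin on the work surface. World frame = base frame: x ahead of the robot, y to its left, z up, the work surface at z = 0. Lengths are in mm, angles in degrees, forces in N, time in s.
With the tool pointing down it reaches from about 400 to 850 mm from the base axis. Payload 4.5 kg.
Tool frame: the origin (TCP) lies at the very end of the fingers, on their centre line; the grasp point (between the pads) lies 19 mm behind it; z points along the fingers, y is the direction in which the jaws open and shut (so a half turn about z gives the same grasp; the last joint's range is limited). The gripper opens to 88 mm and grips with 3 to 60 N. Pads are 18 mm wide; open, the fingers measure 123 mm over their backs; the gripper's body (75 mm by 187 mm) begins 45 mm behind the grasp point.
Start: joints at [71.379, 39.483, -11.15, 89.685, 9.013, 51.709, -12.324], TCP at [219.499, -585.212, 238.743] pointing down, gripper open.
Joint ranges: [-172.22, 172.22], [-26.19, 119.32], [-84.43, 86.54], [7.71, 146.69], [-57.33, 237.33], [2.42, 119.75], [-152.13, 152.13]. Speed limits (degrees/s): [147.25, 147.25, 180, 180, 180, 180, 180].

### API

Orientations are given as [roll, pitch, yaw] about the fixed x, y, z axes, in that order (R = Rz(yaw) Ry(pitch) Rx(roll)).
In Python, from plant import * gives the robot as it stands.
- The arm moves only by the tool drive_tool, never from a script. Its arguments are lists of equal length, an entry for each row: "grip": the opening, from -1 (shut) to 1 (fully open); "offset": the shift along the tool's x, y, z each as a share of 0.2 m, from -1 to 1, a list of three; "turn": the turn about the tool's z as a share of 120 degrees, from -1 to 1. In form: {"grip": [grip, ...], "offset": [[dx, dy, dz], ...], "turn": [turn, ...]}. A call has 1 to 20 rows; each row shifts and turns the commanded pose from where the row before left it, along the tool's axes as they then stand; what a row does not reach is not made up. A row lasts 1/8 s, in which the tool goes at most 62.5 mm and 10.7 degrees, less where a joint would pass 70% of its speed; a pose out of reach is approached as far as the arm can. A call with a number of a shift or a turn outside -1 to 1 is refused whole. A call with a gripper value outside its range is refused whole. The fingers move at their own pace and stop on an object; "newtons" is the grip in N (left out, the last holds). Time passes only in rows, so rows that do not move let the fingers close. It gives the time, the measured TCP pose, the force and the opening at its end, in the units of the state.
- get_obs(): the state, without advancing time (a new reading comes with each control period).
- read_camera(name): name is "side" or "top" or "wrist"; returns the picture (384x512x3 uint8, red, green, blue); there is no depth.
- camera_info(name): a dict with "fx", "fy", "cx", "cy" (pixels), "R" (3x3) and "t" (3): a world point X has camera coordinates R X + t. Camera axes: x right, y down, z forward; pixel columns grow to the right and rows downward; lengths in mm; the calibration is good to about 2 mm. A picture is of the moment at which its call begins: read the wrist's pose just before it. camera_info takes no time and is no camera call; for the wrist camera it gives the pose at the moment of the call.
- hand_in(): hands the job in, once; it reports no verdict.
The state is a dict: "t": time; "joint_pos": joint angles; "qvel": joint speeds; "effort": joint torques, N m; "eef_pos": TCP position; "eef_rot": TCP orientation; "contact_force": force on the tool from outside, world axes, zero at the start; "torque": the same for the moment, N m; "finger_gap": opening from 0.0 (shut) to 1.0 (fully open).
Only numpy, scipy, OpenCV 4.12 (cv2) and the standard library are available. Lean on these libraries where they do the work, as an engineer would, in place of code of your own. Each camera call takes 0.05 s, during which the arm holds its last target.

### The job

A new batch is starting at the kitchen's jar-dating stand: first turn the counter knob anticlockwise (seen from above) back to its zero stop. Then take the short jar, set it upright on the stand's deck and press it straight in against the sprung plunger until the glass meets the two fixed stop posts, firmly but without ramming them, and finish while still holding it there, pressed home on the deck, so that the date can be stamped. Leave the tall jar, the lidded tub and the bowl where they are.

Things in the scene. Friction and masses are not known exactly. Their poses are not given: they have to be found in the camera images.
- stand: Dating stand fixed to the counter; place and yaw vary. Origin on the counter under the axis of a seated jar; x = pressing direction, from the deck's open front to the head. Steel deck 12 mm thick: x -100 to 130 mm, y -60 to 60 mm. Grey head: front face at x 45 mm, 100 mm wide, top 72 mm above the counter. Grey counter box on the +y side, 90 x 90 mm, centre y 130 mm, top 42 mm above the counter.
- seat (a point): The point on the deck's top surface (12 mm above the counter) under the axis of a jar that touches both stop posts.
- stop_posts: The hard stop: two upright fixed steel posts, 12 mm diameter, tops 80 mm above the counter, standing on the deck just in front of the head at stand x +28.5 mm, y -22 and +22 mm; the round jar nests against both. Origin same as the stand's.
- plunger (a joint): Sprung plunger between the posts, along stand x, 54 mm above the counter, with a round 20 mm rubber pad. Value in m: 0 fully out, grows as pushed towards the head; about 0.020 when the short jar meets both posts. The spring pushes back with 3 N at first, 8 N there, and pushes the jar out again if let go.
- plunger_tip (a point): Centre of the front face of the plunger's pad, 54 mm above the counter; with the plunger out it is 10 mm beyond the seat in stand x.
- counter_knob (a joint): Counter reset knob on top of the counter box, axis vertical. Value in rad: 0 at the hard zero stop, grows clockwise seen from above; starts between 0.7 and 1.4. Turn it anticlockwise to reset; it stays where it is left (friction 0.04 N m).
- counter_knob_grip (a point): On the knob's axis at grip height, 79 mm above the counter (stand x 0, y 130 mm). The grip is a black upright bar 42 mm long, 14 mm thick, top 7 mm above this point, rising from a disc (44 mm across) 23 mm below it. At 0 the bar lies along stand x, its white line pointing to the zero mark at the box's front (-x). The point's x axis turns with the bar.
- jar: The short glass jar with a metal lid, filled with brown preserve, loose, about 0.3 kg: 60 mm diameter, 80 mm tall; the side is straight up to 56 mm, then necks in to a 53 mm lid. Origin: centre of its underside; z up. It stands on the counter left or right of the stand.
- jar_mid (a point): On the jar's axis, 42 mm above its underside.
- tall_jar: Bystander: the tall glass jar of the same preserve, 68 mm diameter, 150 mm tall, standing on the other side of the stand. Origin: centre of underside.
- tub: Bystander: white plastic tub with a blue lid, 106 x 136 x 72 mm. Origin: centre of underside.
- bowl: Bystander: white bowl, 120 mm across, 55 mm high. Origin: centre of underside.

How it is judged (in metres and radians):
On the way, in this order (a step that is already met when the one before it is completed fails the run):
1. the counter knob is back at its zero stop (value of joint counter_knob below 0.09 rad), for 0.2 s.
2. the short jar presses the plunger in and meets the stop posts (value of joint plunger above 0.0175 m and contact force between jar and stop_posts above 1.5 N and horizontal distance between jar_mid and seat below 0.005 m), for 0.3 s.
At the end, for the whole second after the job is handed in: Fingers bear on the short jar (over 3 N); it is at rest, upright within 0.12 rad, underside under 10 mm above the deck, axis within 5 mm of the seat, plunger in over 17.5 mm, jar on the stop posts with over 1.5 N; counter knob within 0.09 rad of zero (all of step 2 and value of joint counter_knob below 0.09 rad and contact force between the fingers and jar above 3 N and angle between jar's own z axis and vertical below 0.12 rad and z of jar in the frame of seat below 0.01 m and linear speed of jar below 0.02 m/s); the arm keeps its last pose, push and grip.
It fails at once if the jar rams the stop posts (over 60 N) (contact force between jar and stop_posts above 60 N).
It fails at once if a bystander (tall jar, tub or bowl) is moved more than 30 mm (distance of any of tall_jar, tub, bowl from where it was at the start of the episode above 0.03 m).
It also fails if it takes over 72 s, if anything falls off the work surface, if the arm or the gripper's body presses on something with over 40 N, if the wrist force passes 120 N, or if a joint passes its speed limit or range.

## Working session

There is one attempt and no reset: what is moved stays moved. The work goes in short steps, Python scripts to look and compute and a tool call to move; the robot and the scene stay as the last step left them, time stands still between calls to the robot, and variables do not carry over. Pictures are saved under pics/ and viewed, and the job is handed in when it is done.

Besides the shell and the picture viewer there is one more tool, called after "Call:" as name(argument=value, ...), one argument or row to a line, values as JSON. drive_tool: Moves the arm, as the interface text tells. Its arguments: {"type":"object","properties":{"grip":{"type":"array"},"offset":{"type":"array"},"turn":{"type":"array"},"newtons":{"type":"number"}},"required":["grip","offset","turn"]}

```bash
ls; mkdir -p pics
python3 - <<'E'
from plant import *
import cv2
o=get_obs();print(o)
for n in ["top","side","wrist"]:
    c=camera_info(n);print(n,{k:(v.tolist() if hasattr(v,'tolist') else v) for k,v in c.items()})
    cv2.imwrite(f"pics/{n}0.png",read_camera(n)[:,:,::-1])
E
```

```text
pics
{'t': 0.0, 'joint_pos': array([ 71.37694771,  39.5312996 , -11.1451531 ,  89.74507611,
         9.01326632,  51.7091255 , -12.32470633]), 'qvel': array([-0.03826644, -0.03534343,  0.00102464, -0.01960246, -0.11291424,
        0.01339158,  0.08443639]), 'effort': array([ 2.73914375e-04, -5.27560437e+01, -1.26657531e+00, -1.53428257e+01,
       -5.25708916e-02,  6.58605990e-03,  1.61729026e-04]), 'eef_pos': array([ 219.22096148, -584.61867741,  237.92974306]), 'eef_rot': array([-1.79896771e+02,  7.98772279e-03,  2.05647762e+01]), 'contact_force': array([-0.11906574, -0.16478713, -0.09915866]), 'torque': array([-0.03954537, -0.02335703,  0.00816642]), 'finger_gap': 1.0005188575552264}
top {'fx': 419.33441749998474, 'fy': 419.33441749998474, 'cx': 259.26794268385066, 'cy': 186.8653749103552, 'R': [[-0.02891742687069871, -0.9995620725110308, 0.00628057486466052], [-0.9767206053666988, 0.026919405663956144, -0.21281965287728696], [0.21255738395851445, -0.01228856363258851, -0.9770713125092562]], 't': [7.867263365224939, 560.126662671782, 1188.3874623009747]}
side {'fx': 458.48801254831534, 'fy': 458.48801254831534, 'cx': 256.58279589071907, 'cy': 200.46870297717868, 'R': [[-0.8702468258342511, -0.49254977538490813, 0.008073468504140853], [-0.3442397529077245, 0.5963230180919753, -0.7251881484219848], [0.3523768645121863, -0.6338718930998236, -0.6885034266396979]], 't': [500.08404856113344, 225.83900313228168, 1067.6160642336906]}
wrist {'fx': 293.52710065536877, 'fy': 293.52710065536877, 'cx': 259.0666046532159, 'cy': 192.36266453976182, 'R': [[0.3499446373636128, -0.9367682200443517, -0.0020131307431377767], [-0.8906257425111316, -0.3333720122669234, 0.30927154446149724], [-0.29038687566236016, -0.10643497241058396, -0.9509716394777573]], 't': [-624.6824219435312, -42.616624731875575, 392.4693551033701]}
```

View pics/top0.png

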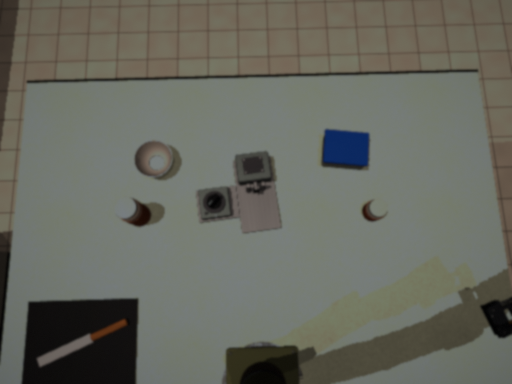

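View pics/side0.png

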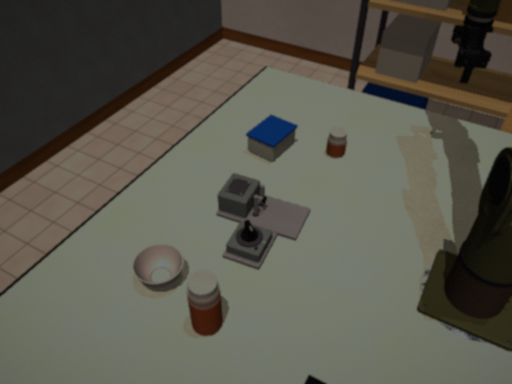

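View pics/wrist0.png

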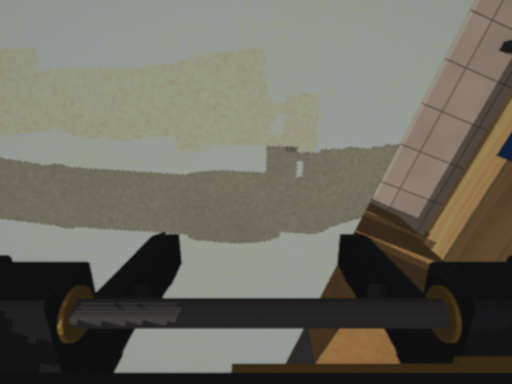

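The top view shows the bowl at (155,160), the tall jar at (133,211), the knob box at (215,203), the deck and head at (258,195), the tub at (346,148) and the short jar at (375,210). I'll zoom in for accurate measurements.

Run:
```python
import cv2
a=cv2.imread("pics/top0.png");b=cv2.imread("pics/side0.png")
g=lambda i:cv2.convertScaleAbs(i,alpha=1.3,beta=10)
cv2.imwrite("pics/topc.png",g(cv2.resize(a[140:245,185:290],None,fx=5.7,fy=5.7,interpolation=cv2.INTER_CUBIC)))
cv2.imwrite("pics/topj.png",g(cv2.resize(a[180:240,340:410],None,fx=8,fy=8,interpolation=cv2.INTER_CUBIC)))
cv2.imwrite("pics/sidec.png",g(cv2.resize(b[165:275,210:320],None,fx=5.4,fy=5.4,interpolation=cv2.INTER_CUBIC)))
```

```text
(no output)
```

View pics/topc.png

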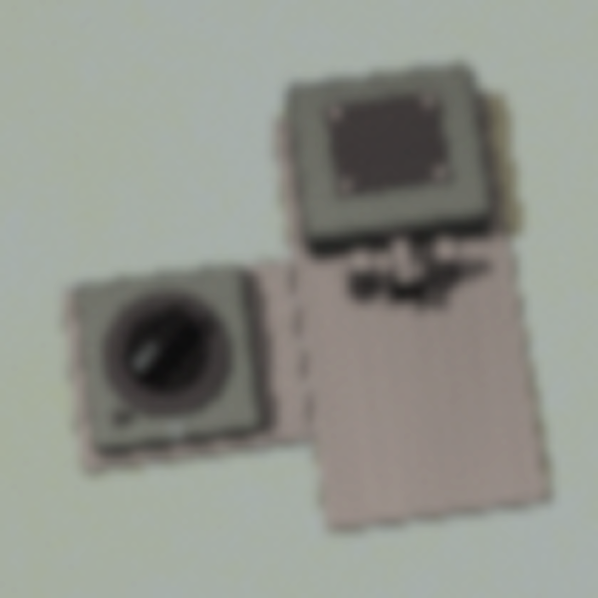

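View pics/topj.png

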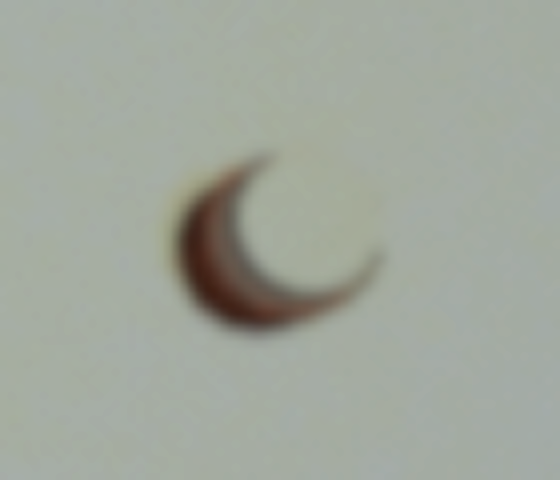

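View pics/sidec.png

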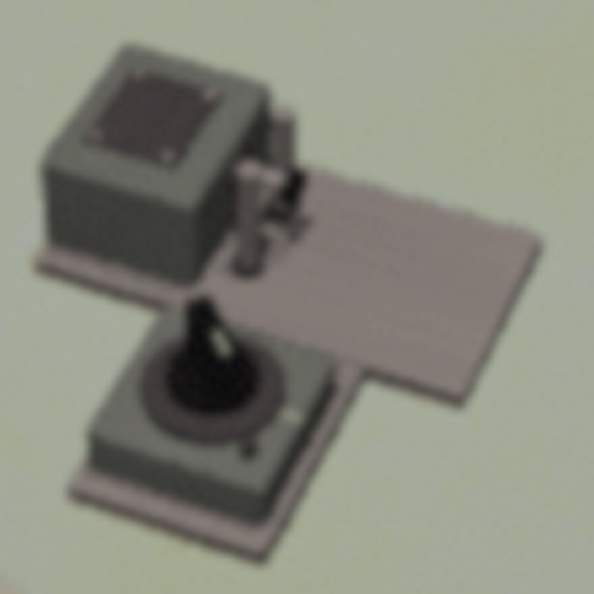

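```bash
cat > h.py <<'E'
from plant import *
import numpy as np, cv2
from scipy.optimize import least_squares
C={n:{k:np.array(v) for k,v in camera_info(n).items()} for n in ["top","side"]}
def proj(c,X):
    p=np.atleast_2d(X)@c["R"].T+c["t"]; return np.c_[c["fx"]*p[:,0]/p[:,2]+c["cx"],c["fy"]*p[:,1]/p[:,2]+c["cy"]]
def ray(c,u,v,z):
    d=c["R"].T@np.array([(u-c["cx"])/c["fx"],(v-c["cy"])/c["fy"],1]); o=-c["R"].T@c["t"]
    return o+d*(z-o[2])/d[2]
E
python3 - <<'E'
from h import *
T=[(-100,60,12,330,530),(-100,-60,12,551,497),(-45,175,42,98,447),(-45,85,42,268,430),(45,175,42,78,290),(45,85,42,250,268),(45,50,72,303,238),(45,-50,72,497,222)]
S=[(-100,60,12,462,398),(-100,-60,12,541,238),(-45,85,42,333,372),(-45,175,42,258,515),(45,175,42,92,435),(28.5,22,80,253,165),(28.5,-22,80,283,113),(45,50,72,197,203),(45,-50,72,268,85)]
L=[("top",p[:3],185+p[3]/5.7,140+p[4]/5.7) for p in T]+[("side",p[:3],210+p[3]/5.4,165+p[4]/5.4) for p in S]
def f(q,L=L):
    a=q[2];r=[]
    for n,p,u,v in L:
        X=[q[0]+p[0]*np.cos(a)-p[1]*np.sin(a),q[1]+p[0]*np.sin(a)+p[1]*np.cos(a),p[2]]
        r+=list(proj(C[n],X)[0]-[u,v])
    return np.array(r)
for LL in (L,L[:8],L[8:]):
    s=least_squares(f,[600,0,0.1],args=(LL,),loss='soft_l1');print(s.x[:2],np.degrees(s.x[2]),np.abs(f(s.x,LL)).reshape(-1,2).round(1).tolist())
# knob white line, jar lid
s=least_squares(f,[600,0,0.1],loss='soft_l1').x
k=s[:2]+130*np.array([-np.sin(s[2]),np.cos(s[2])]);print("knob",k)
# bar direction: white mark point in top
for u,v in [(140,368),(165,335),(200,315)]:
    p=ray(C["top"],185+u/5.7,140+v/5.7,86)[:2];d=p-k;print(p,np.degrees(np.arctan2(d[1],d[0])))
# jar lid centre in top crop, z=80
print(ray(C["top"],340+312/8,180+222/8,80))
E
```

```text
[535.89623585  -1.01335482] 6.677879439348482 [[0.6, 0.0], [0.2, 0.0], [1.2, 0.7], [0.9, 0.6], [1.1, 1.1], [1.7, 1.4], [0.1, 0.0], [0.5, 1.9], [1.1, 0.5], [0.8, 0.8], [2.0, 3.2], [2.2, 4.3], [1.0, 0.7], [0.2, 0.6], [0.6, 0.0], [0.0, 0.9], [1.6, 0.5]]
[534.21286991  -3.34281824] 6.577767179289602 [[0.1, 0.5], [0.5, 0.6], [0.4, 1.1], [0.2, 0.1], [0.3, 0.7], [0.9, 1.0], [0.9, 0.5], [0.3, 1.4]]
[536.50283542   2.00190153] 6.26687912331281 [[0.1, 0.3], [0.2, 0.0], [0.9, 2.5], [0.8, 3.6], [2.3, 0.3], [1.0, 1.2], [0.1, 0.5], [0.8, 1.4], [1.0, 0.0]]
knob [520.77888835 128.1046757 ]
[506.23074942 137.29072752] 147.73068067508666
[522.87974764 124.54440805] -59.45579766825184
[532.74021148 106.69149741] -60.81243402650335
[ 484.22362727 -353.41604526   80.        ]
```

Run:
```python
import cv2
b=cv2.imread("pics/side0.png")
cv2.imwrite("pics/sidej.png",cv2.convertScaleAbs(cv2.resize(b[115:170,310:370],None,fx=10,fy=10,interpolation=cv2.INTER_CUBIC),alpha=1.2,beta=0))
```

```text
(no output)
```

View pics/sidej.png

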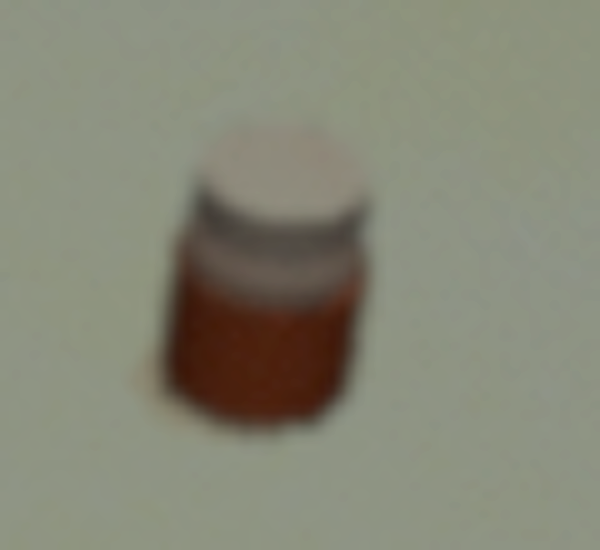

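```bash
cat >> h.py <<'E'
def plan(x0,yaw0,x1,yaw1):
    "rotate-with-axes: returns tool-frame shift at yaw0 (do shift first), and turn share"
    y=np.radians(yaw0); d=np.array(x1,float)-np.array(x0,float)
    tx=np.array([np.cos(y),np.sin(y),0]);ty=np.array([np.sin(y),-np.cos(y),0])
    s=np.array([d@tx,d@ty,-d[2]])/200
    print("shift share",s.round(4),"mm",np.linalg.norm(d).round(1),"turn share",round(-(yaw1-yaw0)/120,4))
E
python3 - <<'E'
from h import *
c=camera_info("wrist");R=np.array(c["R"]);cam=-R.T@np.array(c["t"]);o=get_obs();d=cam-o["eef_pos"];y=np.radians(o["eef_rot"][2])
print(cam,"in tool:",d@[np.cos(y),np.sin(y),0],d@[np.sin(y),-np.cos(y),0],-d[2])
p=C["side"];print(ray(p,338.5,132.2,80))
plan([219.5,-585.2,238.7],20.56,[400,-353,300],-42)
E
```

```text
[ 294.64396184 -557.66746718  385.26019476] in tool: 80.09732565851614 1.0982242635901205 -147.1518059451751
[ 485.89375746 -352.27434117   80.        ]
shift share [ 1.2527 -0.7701 -0.3065] mm 300.4 turn share 0.5213
```

Call:
drive_tool(
  grip=[1,1,1,1,1,1,1,1,1],
  offset=[
    [0.179,-0.11,-0.044],
    [0.179,-0.11,-0.044],
    [0.179,-0.11,-0.044],
    [0.179,-0.11,-0.044],
    [0.179,-0.11,-0.044],
    [0.179,-0.11,-0.044],
    [0.179,-0.11,-0.044],
    [0,0,0],
    [0,0,0],
  ],
  turn=[0,0,0,0,0,0,0,0,0],
)

```text
t: 1.27
eef_pos: [399.3, -353.5, 300.1]
eef_rot: [-180.0, 0.1, 20.5]
contact_force: [0.2, -0.6, -0.4]
finger_gap: 1.002
```

Run:
```python
from h import *
import pickle
o=get_obs();print(o["t"],o["eef_pos"],o["eef_rot"])
c=camera_info("wrist");im=read_camera("wrist");pickle.dump(c,open("w1.pkl","wb"));cv2.imwrite("pics/w1.png",im[:,:,::-1])
```

```text
1.275 [ 399.31157096 -353.53906454  300.05769021] [-1.79999719e+02  6.90131500e-02  2.05322160e+01]
```

View pics/w1.png

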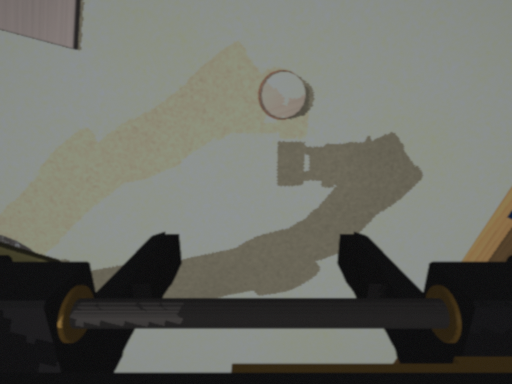

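The wrist view shows the jar from above, its lid centred near (284,94), and the deck's front right corner at (78,48).

Run:
```python
from h import *
import pickle
c={k:np.array(v) for k,v in pickle.load(open("w1.pkl","rb")).items()}
im=cv2.imread("pics/w1.png")
cv2.imwrite("pics/w1c.png",cv2.resize(im[55:130,240:330],None,fx=7,fy=7,interpolation=cv2.INTER_CUBIC))
print("lid",ray(c,283.5,94,80),"deckcorner",ray(c,78,48,12))
for z,r in((80,26.5),(56,30),(0,30)):
  a=np.linspace(0,6.28,60);p=proj(c,np.c_[485+r*np.cos(a),-353+r*np.sin(a),a*0+z]);print(z,p.min(0),p.max(0))
plan([399.8,-353,300.3],20.56,[440,110,300],-42)
```

```text
lid [ 487.55089449 -352.23969291   80.        ] deckcorner [447.820521   -76.37955764  12.        ]
80 [261.0015108   72.35298842] [305.61149592 119.26843617]
56 [258.1262371   70.82481718] [305.52927935 120.6798594 ]
0 [258.25949082  74.12081601] [299.71923738 117.72326869]
shift share [ 1.0012e+00 -2.0970e+00  1.5000e-03] mm 464.7 turn share 0.5213
```

View pics/w1c.png

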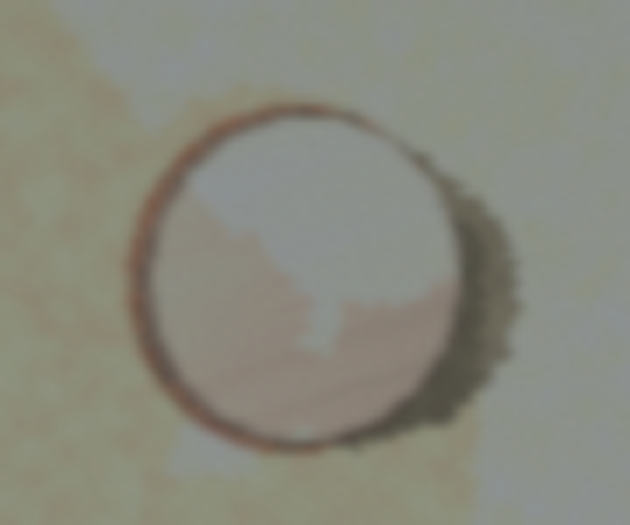

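Call:
drive_tool(
  grip=[1,1,1,1,1,1,1,1,1,1,1,1,1,1,1,1,1,1,1],
  offset=[
    [0.1,-0.21,0],
    [0.1,-0.21,0],
    [0.1,-0.21,0],
    [0.1,-0.21,0],
    [0.1,-0.21,0],
    [0.1,-0.21,0],
    [0.1,-0.21,0],
    [0.1,-0.21,0],
    [0.1,-0.21,0],
    [0.1,-0.21,0],
    [0,0,0],
    [0,0,0],
    [0,0,0],
    [0,0,0],
    [0,0,0],
    [0,0,0],
    [0,0,0],
    [0,0,0],
    [0,0,0],
  ],
  turn=[0,0,0,0,0,0,0,0,0,0,0.075,0.075,0.075,0.075,0.075,0.075,0.075,0,0],
)

```text
t: 3.7
eef_pos: [440.0, 109.8, 300.2]
eef_rot: [180.0, -0.0, -42.4]
contact_force: [0.5, 0.8, -0.3]
finger_gap: 0.999
```

Run:
```python
from h import *
import pickle
o=get_obs();print(o["t"],o["eef_pos"],o["eef_rot"],o["joint_pos"])
c=camera_info("wrist");im=read_camera("wrist");pickle.dump(c,open("w2.pkl","wb"));cv2.imwrite("pics/w2.png",im[:,:,::-1])
```

```text
3.7 [439.95446506 109.77940603 300.16570079] [ 1.79973844e+02 -7.16050768e-03 -4.23705963e+01] [ -21.66837383   21.68073847    2.59308861  113.55002649   -1.33222462
   44.81673777 -150.68365944]
```

View pics/w2.png

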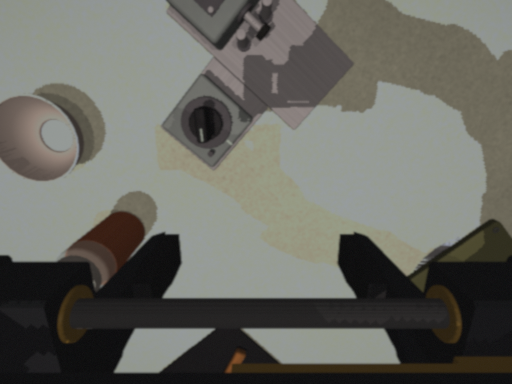

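The wrist view shows the knob near (207,122), the plunger and posts near (255,25), the bowl on the left and the tall jar at lower left. I'll zoom in.

Run:
```python
from h import *
im=cv2.imread("pics/w2.png")
cv2.imwrite("pics/w2k.png",cv2.convertScaleAbs(cv2.resize(im[65:175,155:280],None,fx=5,fy=5,interpolation=cv2.INTER_CUBIC),alpha=1.4,beta=10))
cv2.imwrite("pics/w2s.png",cv2.convertScaleAbs(cv2.resize(im[0:135,160:360],None,fx=4,fy=4,interpolation=cv2.INTER_CUBIC),alpha=1.4,beta=10))
```

```text
(no output)
```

View pics/w2k.png

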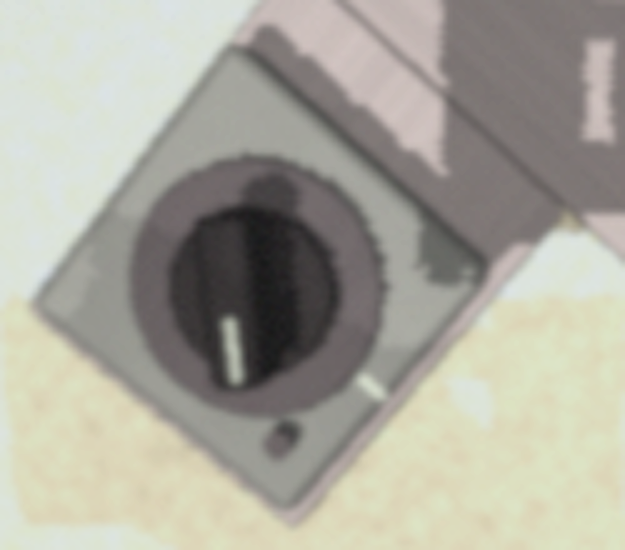

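View pics/w2s.png

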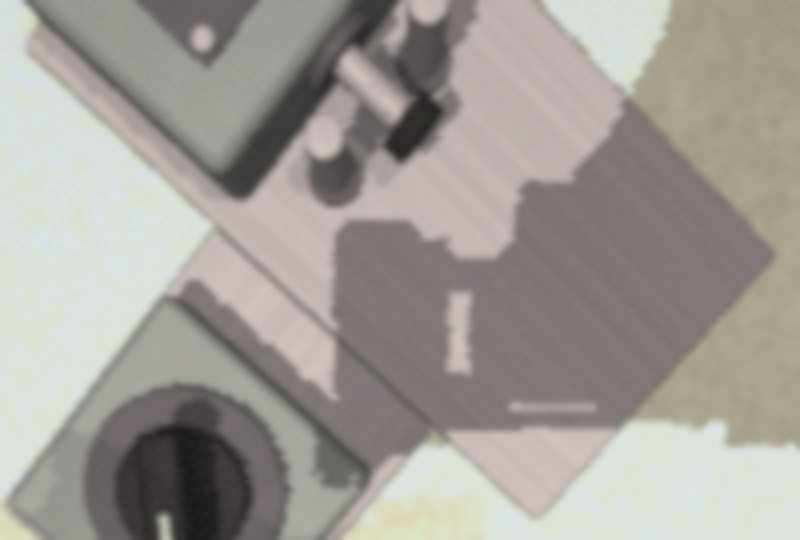

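```bash
cat > fit.py <<'E'
from h import *
import pickle
c={k:np.array(v) for k,v in pickle.load(open("w2.pkl","rb")).items()}; C["w"]=c
K=[(45,85,42,235,50),(45,175,42,38,302),(-45,175,42,285,507),(-45,85,42,482,270)]
S=[(-100,60,12,540,516),(-100,-60,12,772,255),(28.5,22,80,325,137),(28.5,-22,80,430,8)]
L=[("w",p[:3],155+p[3]/5,65+p[4]/5) for p in K]+[("w",p[:3],160+p[3]/4,p[4]/4) for p in S]
def f(q,L=L):
    a=q[2];r=[]
    for n,p,u,v in L:
        X=[q[0]+p[0]*np.cos(a)-p[1]*np.sin(a),q[1]+p[0]*np.sin(a)+p[1]*np.cos(a),p[2]]
        r+=list(proj(C[n],X)[0]-[u,v])
    return np.array(r)
s=least_squares(f,[536,0,0.1],loss='soft_l1').x
E
python3 - <<'E'
from fit import *
print(s[:2],np.degrees(s[2]),f(s).reshape(-1,2).round(1).tolist())
k=s[:2]+130*np.array([-np.sin(s[2]),np.cos(s[2])]);print("knob",k)
a=ray(c,155+228/5,65+318/5,86);b=ray(c,155+236/5,65+383/5,86);d=b-a;print(a,b,np.degrees(np.arctan2(d[1],d[0])), np.degrees(np.arctan2(*(b[:2]-k)[::-1])))
# disc centre z~56
print("disc",ray(c,155+258/5,65+285/5,56))
E
```

```text
[ 5.36036243e+02 -5.18212725e-01] 6.142011048701518 [[-0.7, -3.0], [-2.3, 0.4], [0.4, 2.3], [2.8, 0.7], [-0.8, 1.6], [1.8, -0.1], [-0.0, 0.0], [-0.0, -1.7]]
knob [522.12713752 128.73555617]
[520.14336526 131.44267682  86.        ] [507.92382042 141.26923932  86.        ] 141.19488502547117 138.57328493966017
disc [522.46985372 125.98557467  56.        ]
```

Run:
```python
from h import *
print(ray(C["top"],130,206,150))
plan([440,110,300.2],-42.4,[522,128,64],-39.4)
```

```text
[496.94850446 347.00208904 150.        ]
shift share [ 0.2421 -0.3429  1.181 ] mm 250.7 turn share -0.025
```

Call:
drive_tool(
  grip=[1,1,1,1,1,1,1,1,1,1,1,1],
  offset=[
    [0.0605,-0.0857,0.15],
    [0.0605,-0.0857,0.15],
    [0.0605,-0.0857,0.15],
    [0.0605,-0.0857,0.15],
    [0,0,0.1],
    [0,0,0.1],
    [0,0,0.1],
    [0,0,0.1],
    [0,0,0.1],
    [0,0,0.081],
    [0,0,0],
    [0,0,0],
  ],
  turn=[0,0,0,-0.025,0,0,0,0,0,0,0,0],
)

```text
t: 5.25
eef_pos: [522.2, 128.4, 64.5]
eef_rot: [-180.0, -0.0, -39.4]
contact_force: [0.4, 0.1, 0.3]
finger_gap: 1.003
```

Run:
```python
from h import *
import pickle
o=get_obs();print(o["t"],o["eef_pos"],o["eef_rot"],o["joint_pos"])
c=camera_info("wrist");im=read_camera("wrist");pickle.dump(c,open("w3.pkl","wb"));cv2.imwrite("pics/w3.png",im[:,:,::-1])
```

```text
5.25 [522.18463146 128.38521323  64.50745946] [-1.79967225e+02 -2.42582151e-02 -3.94361569e+01] [ -19.00183025   48.94057942    0.46066572  112.34456623   -1.07437571
   18.67818515 -147.11783435]
```

View pics/w3.png

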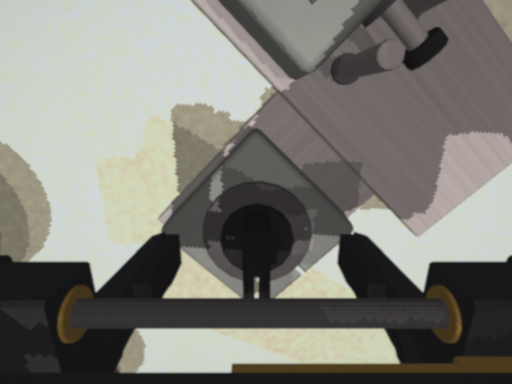

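The bar sits centred and aligned between the fingers (u≈258). Next I close and turn anticlockwise.

Call:
drive_tool(
  grip=[-1,-1,-1,-1,-1,-1,-1,-1],
  offset=[
    [0,0,0],
    [0,0,0],
    [0,0,0],
    [0,0,0],
    [0,0,0],
    [0,0,0],
    [0,0,0],
    [0,0,0],
  ],
  turn=[0,0,0,0,0,0,0,0],
  newtons=20,
)

```text
t: 6.3
eef_pos: [523.0, 129.7, 64.2]
eef_rot: [-179.8, -0.0, -39.4]
contact_force: [2.5, 3.5, -2.7]
finger_gap: 0.161
```

Call:
drive_tool(
  grip=[-1,-1,-1,-1,-1,-1,-1],
  offset=[
    [0,0,0],
    [0,0,0],
    [0,0,0],
    [0,0,0],
    [0,0,0],
    [0,0,0],
    [0,0,0],
  ],
  turn=[-0.06,-0.07,-0.07,-0.07,-0.06,0,0],
)

```text
t: 7.18
eef_pos: [523.0, 129.7, 64.2]
eef_rot: [-179.9, -0.1, 0.1]
contact_force: [3.1, 3.9, -4.3]
finger_gap: 0.157
```

Run:
```python
from h import *
o=get_obs();print(o["t"],o["eef_pos"],o["eef_rot"],o["contact_force"],o["torque"],o["joint_pos"])
```

```text
7.175 [523.00404365 129.70911177  64.18579226] [-1.79881942e+02 -1.43010256e-01  7.45240333e-02] [ 3.1417479   3.86658402 -4.32278324] [ 0.84274322 -0.66024417  0.05649765] [ -14.4356152    48.95365375   -7.29724688  112.03891601   16.23347026
   19.79488704 -124.47159034]
```

Call:
drive_tool(
  grip=[-1,-1,-1],
  offset=[
    [0,0,0],
    [0,0,0],
    [0,0,0],
  ],
  turn=[-0.02,-0.02,0],
)

```text
t: 7.55
eef_pos: [523.0, 129.7, 64.2]
eef_rot: [-179.9, -0.2, 4.9]
contact_force: [3.9, 4.6, -4.7]
finger_gap: 0.153
```

Run:
```python
from h import *
o=get_obs();print(o["t"],o["eef_pos"],o["eef_rot"],o["contact_force"],o["torque"])
```

```text
7.55 [522.99387883 129.73629837  64.18686613] [-1.79896582e+02 -1.52490062e-01  4.89809468e+00] [ 3.88039708  4.56096959 -4.71808017] [ 0.86799299 -0.66379691  0.05108723]
```

Call:
drive_tool(
  grip=[-1,-1,-1],
  offset=[
    [0,0,0],
    [0,0,0],
    [0,0,0],
  ],
  turn=[-0.02,-0.005,0],
)

```text
t: 7.92
eef_pos: [523.0, 129.7, 64.2]
eef_rot: [-179.9, -0.2, 7.8]
contact_force: [3.3, 4.4, -4.4]
finger_gap: 0.163
```

Run:
```python
from h import *
o=get_obs();print(o["t"],o["eef_pos"],o["eef_rot"],o["contact_force"],o["torque"])
```

```text
7.925 [523.00740215 129.73298377  64.19517448] [-1.79890965e+02 -1.55022642e-01  7.76729878e+00] [ 3.26118918  4.42416002 -4.39173705] [ 0.93289256 -0.6783839  -0.41977446]
```

Torque about z jumped from 0.05 to −0.42 N m, so the knob is on its zero stop. I'll release, lift and check.

Call:
drive_tool(
  grip=[-1,1,1,1,1,1,1,1,1,1,1],
  offset=[
    [0,0,0],
    [0,0,0],
    [0,0,0],
    [0,0,0],
    [0,0,-0.1],
    [0,0,-0.2],
    [0,0,-0.25],
    [0,0,-0.25],
    [0,0,-0.2],
    [0,0,0],
    [0,0,0],
  ],
  turn=[0,0,0,0,0,0,0,0,0,0,0],
)

```text
t: 9.3
eef_pos: [521.0, 127.8, 263.4]
eef_rot: [180.0, 0.1, 7.9]
contact_force: [-0.4, -0.7, -0.9]
finger_gap: 1.001
```

Run:
```python
from h import *
import pickle
o=get_obs();print(o["t"],o["eef_pos"],o["eef_rot"],o["joint_pos"])
c=camera_info("wrist");im=read_camera("wrist");pickle.dump(c,open("w4.pkl","wb"));cv2.imwrite("pics/w4.png",im[:,:,::-1])
```

```text
9.3 [521.0288282  127.76085563 263.42463291] [1.79952522e+02 9.78980390e-02 7.93186548e+00] [  -7.87576225   31.48941536  -17.35791845  103.00517426   12.24133025
   47.44728029 -113.2327406 ]
```

View pics/w4.png

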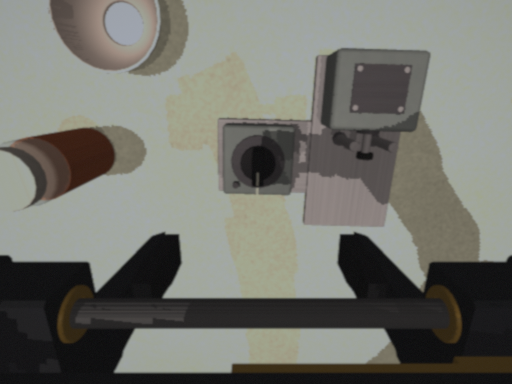

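Run:
```python
from h import *
im=cv2.imread("pics/w4.png")
cv2.imwrite("pics/w4s.png",cv2.convertScaleAbs(cv2.resize(im[110:240,205:405],None,fx=4,fy=4,interpolation=cv2.INTER_CUBIC),alpha=1.4,beta=10))
```

```text
(no output)
```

View pics/w4s.png

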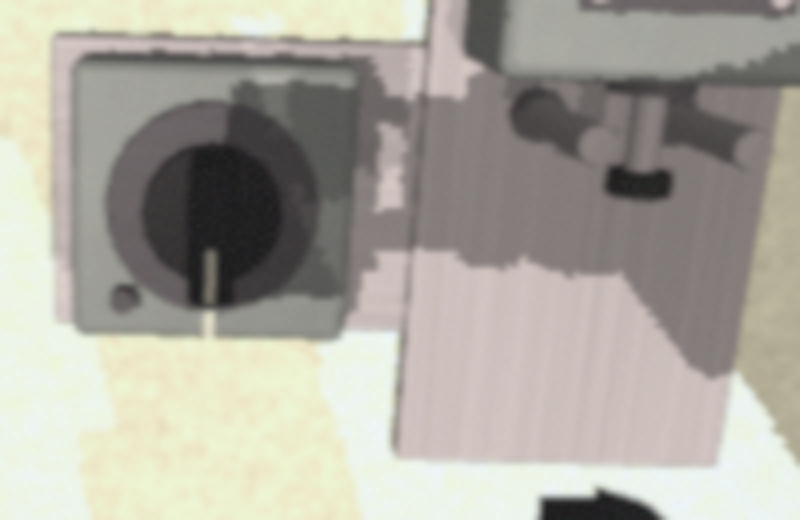

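Run:
```python
from fit import *
C["w4"]={k:np.array(v) for k,v in pickle.load(open("w4.pkl","rb")).items()}
P=[(45,175,42,74,60),(45,85,42,357,60),(-45,85,42,343,338),(-45,175,42,75,335),(-100,60,12,397,457),(-100,-60,12,717,464),(28.5,22,80,598,145),(28.5,-22,80,752,148)]
L4=[("w4",p[:3],205+p[3]/4,110+p[4]/4) for p in P]
for LL in (L4,L4[:4],L4[4:],L,L+L4):
    s=least_squares(f,[536,0,0.1],args=(LL,),loss='soft_l1').x
    k=s[:2]+130*np.array([-np.sin(s[2]),np.cos(s[2])])
    print(s[:2].round(1),np.degrees(s[2]).round(2),"knob",k.round(1),f(s,LL).reshape(-1,2).round(1).tolist())
```

```text
[537.5  -0.7] 6.49 knob [522.8 128.5] [[-1.3, -0.7], [1.2, 1.1], [0.4, 0.9], [-0.5, 0.1], [-0.5, 0.2], [0.3, 0.2], [-0.1, -0.6], [0.3, -0.4]]
[ 5.395e+02 -2.000e-01] 7.21 knob [523.2 128.7] [[-1.9, -0.6], [0.6, 0.3], [0.8, 0.2], [-0.2, 0.2]]
[537.2  -0.7] 6.56 knob [522.3 128.4] [[-0.4, 0.4], [0.3, 0.3], [-0.2, -0.3], [0.2, -0.2]]
[ 5.36e+02 -5.00e-01] 6.14 knob [522.1 128.7] [[-0.7, -3.0], [-2.3, 0.4], [0.4, 2.3], [2.8, 0.7], [-0.8, 1.6], [1.8, -0.1], [-0.0, 0.0], [-0.0, -1.7]]
[536.8  -0.7] 6.31 knob [522.5 128.5] [[-1.0, -3.4], [-2.4, 0.2], [0.4, 2.0], [2.7, 0.2], [-0.9, 1.0], [1.6, -1.0], [-0.4, -0.6], [-0.5, -2.4], [-1.2, -0.6], [1.2, 1.4], [0.3, 1.2], [-0.7, 0.2], [-0.7, 0.5], [-0.1, 0.7], [-0.2, -0.1], [0.2, 0.2]]
```

Run:
```python
from h import *
plan([521.2,127.8,263.6],7.9,[487,-352.5,263.6],6.5)
plan([487,-352.5,263.6],6.5,[487,-352.5,23],6.5)
```

```text
shift share [-0.4995  2.3552 -0.    ] mm 481.5 turn share 0.0117
shift share [0.    0.    1.203] mm 240.6 turn share -0.0
```

Call:
drive_tool(
  grip=[1,1,1,1,1,1,1,1,1,1,1,1,1,1,1,1,1],
  offset=[
    [-0.05,0.2355,0],
    [-0.05,0.2355,0],
    [-0.05,0.2355,0],
    [-0.05,0.2355,0],
    [-0.05,0.2355,0],
    [-0.05,0.2355,0],
    [-0.05,0.2355,0],
    [-0.05,0.2355,0],
    [-0.05,0.2355,0],
    [-0.05,0.2355,0],
    [0,0,0],
    [0,0,0.15],
    [0,0,0.2],
    [0,0,0.15],
    [0,0,0.1],
    [0,0,0],
    [0,0,0],
  ],
  turn=[0,0,0,0,0,0,0,0,0,0,0.012,0,0,0,0,0,0],
)

```text
t: 11.48
eef_pos: [488.4, -351.2, 144.3]
eef_rot: [-180.0, -0.0, 6.6]
contact_force: [-0.0, 0.3, 0.1]
finger_gap: 1.002
```

Run:
```python
from h import *
import pickle
o=get_obs();print(o["t"],o["eef_pos"],o["eef_rot"],o["joint_pos"])
c=camera_info("wrist");im=read_camera("wrist");pickle.dump(c,open("w5.pkl","wb"));cv2.imwrite("pics/w5.png",im[:,:,::-1])
```

```text
11.475 [ 488.41197128 -351.21367505  144.3459654 ] [-1.79980092e+02 -1.24760269e-02  6.56262803e+00] [ 39.98848642  45.08767831 -15.2573107   98.57937079  17.32138793
  38.65226412 -68.03817478]
```

View pics/w5.png

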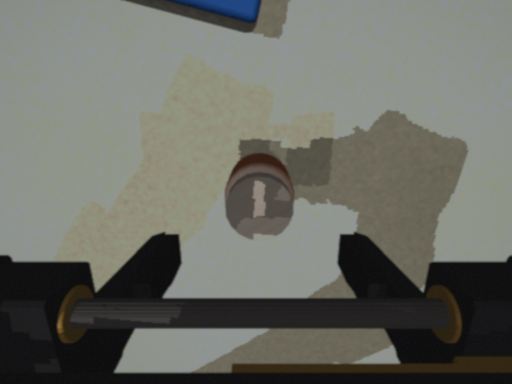

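The lid is at about u 225–294 with its lower edge at v≈238. I'll fit its position.

Run:
```python
from h import *
import pickle
c={k:np.array(v) for k,v in pickle.load(open("w5.pkl","rb")).items()}
def g(q):
  a=np.linspace(0,6.28,200);p=proj(c,np.c_[q[0]+26.5*np.cos(a),q[1]+26.5*np.sin(a),a*0+80])
  return [p[:,0].min()-225,p[:,0].max()-294,p[:,1].max()-238.5]
s=least_squares(g,[487,-352]);print(s.x,s.fun)
def g2(q):
  a=np.linspace(0,6.28,200);p=proj(c,np.c_[q[0]+30*np.cos(a),q[1]+30*np.sin(a),a*0])
  return p[:,1].min()
print(g2(s.x), "observed base top ~152")
```

```text
[ 487.80902304 -352.39059131] [ 0.09062475 -0.09062087 -0.00754931]
150.67212146813637 observed base top ~152
```

Call:
drive_tool(
  grip=[1,1,1,1,1,1,-1,-1,-1,-1,-1,-1],
  offset=[
    [-0.003,0.006,0.1],
    [0,0,0.2],
    [0,0,0.2],
    [0,0,0.107],
    [0,0,0],
    [0,0,0],
    [0,0,0],
    [0,0,0],
    [0,0,0],
    [0,0,0],
    [0,0,0],
    [0,0,0],
  ],
  turn=[0,0,0,0,0,0,0,0,0,0,0,0],
  newtons=50,
)

```text
t: 13.02
eef_pos: [487.6, -352.2, 23.2]
eef_rot: [-179.9, -0.0, 6.5]
contact_force: [-0.6, 2.3, 6.8]
finger_gap: 0.674
```

Run:
```python
from h import *
o=get_obs();print(o["t"],o["contact_force"])
plan([487.6,-352.4,103],6.5,[482.7,-6.5,103],6.5)
```

```text
13.025 [-0.6132153   2.31260215  6.81750004]
shift share [ 0.1714 -1.7212 -0.    ] mm 345.9 turn share -0.0
```

Call:
drive_tool(
  grip=[-1,-1,-1,-1,-1,-1,-1],
  offset=[
    [0,0,-0.05],
    [0,0,-0.1],
    [0,0,-0.15],
    [0,0,-0.1],
    [0,0,0],
    [0,0,0],
    [0,0,0],
  ],
  turn=[0,0,0,0,0,0,0],
)

```text
t: 13.9
eef_pos: [486.8, -352.9, 101.8]
eef_rot: [-179.9, 0.1, 6.5]
contact_force: [-0.8, -0.0, -4.5]
finger_gap: 0.673
```

Lifted, with about 4 N of load. I'll carry it to in front of the stand.

Call:
drive_tool(
  grip=[-1,-1,-1,-1,-1,-1,-1,-1,-1,-1,-1,-1,-1],
  offset=[
    [0.01,-0.1,0],
    [0.018,-0.17,0],
    [0.018,-0.18,0],
    [0.018,-0.18,0],
    [0.018,-0.18,0],
    [0.018,-0.18,0],
    [0.018,-0.18,0],
    [0.018,-0.18,0],
    [0.018,-0.18,0],
    [0.012,-0.12,0],
    [0.005,-0.071,0],
    [0,0,0],
    [0,0,0],
  ],
  turn=[0,0,0,0,0,0,0,0,0,0,0,0,0],
)

```text
t: 15.52
eef_pos: [482.2, -8.5, 102.7]
eef_rot: [179.9, 0.0, 6.4]
contact_force: [0.4, -0.6, -4.2]
finger_gap: 0.671
```

Run:
```python
from h import *
import pickle
o=get_obs();print(o["t"],o["eef_pos"],o["eef_rot"],o["contact_force"],o["joint_pos"])
c=camera_info("wrist");im=read_camera("wrist");pickle.dump(c,open("w6.pkl","wb"));cv2.imwrite("pics/w6.png",im[:,:,::-1])
```

```text
15.525 [482.22688899  -8.52265546 102.7003059 ] [1.79941980e+02 2.33034085e-02 6.42790495e+00] [ 0.36585495 -0.59478101 -4.22335979] [  -1.2778649    42.82115201   -5.2209495   120.65313135   12.38835153
   17.04100235 -100.54586346]
```

View pics/w6.png

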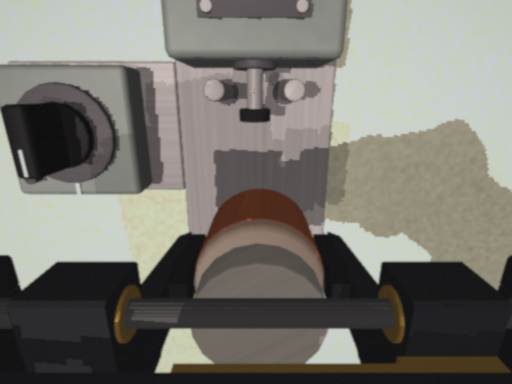

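Run:
```python
from h import *
import pickle
c={k:np.array(v) for k,v in pickle.load(open("w6.pkl","rb")).items()}
a=ray(c,214.5,90,80);b=ray(c,293.5,90,80);m=(a+b)/2;d=a-b
yaw=np.arctan2(-d[0],d[1]);print(a,b,np.linalg.norm(d),np.degrees(yaw),"stand",m[:2]-28.5*np.array([np.cos(yaw),np.sin(yaw)]))
```

```text
[562.99907325  24.14324903  80.        ] [567.77261352 -18.75736544  80.        ] 43.16537280302577 6.349169585789952 stand [ 5.37060650e+02 -4.58795091e-01]
```

Call:
drive_tool(
  grip=[-1,-1,-1,-1,-1,-1],
  offset=[
    [0,-0.009,0.1],
    [0,0,0.12],
    [0,0,0.08],
    [0,0,0.03],
    [0,0,0],
    [0,0,0],
  ],
  turn=[0,0,0,0,0,0],
)

```text
t: 16.32
eef_pos: [482.6, -5.8, 37.3]
eef_rot: [180.0, -0.1, 6.5]
contact_force: [-0.8, 0.3, -3.6]
finger_gap: 0.671
```

Call:
drive_tool(
  grip=[-1,-1,-1],
  offset=[
    [0,0.003,0.008],
    [0,0,0],
    [0,0,0],
  ],
  turn=[0,0,0],
)

```text
t: 16.7
eef_pos: [482.4, -6.1, 35.3]
eef_rot: [180.0, -0.0, 6.5]
contact_force: [-0.4, 0.1, -2.7]
finger_gap: 0.672
```

Call:
drive_tool(
  grip=[-1,-1,-1,-1,-1,-1,-1],
  offset=[
    [0.04,0,0],
    [0.04,0,0],
    [0.04,0,0],
    [0.03,0,0],
    [0.01,0,0],
    [0,0,0],
    [0,0,0],
  ],
  turn=[0,0,0,0,0,0,0],
)

```text
t: 17.58
eef_pos: [513.0, -2.8, 35.3]
eef_rot: [180.0, 0.1, 6.5]
contact_force: [-5.8, -1.1, 4.7]
finger_gap: 0.672
```

Call:
drive_tool(
  grip=[-1,-1,-1,-1,-1,-1],
  offset=[
    [0.02,0,0],
    [0.02,0,0],
    [0.015,0,0],
    [0.01,0,0],
    [0,0,0],
    [0,0,0],
  ],
  turn=[0,0,0,0,0,0],
)

```text
t: 18.32
eef_pos: [520.0, -2.2, 35.3]
eef_rot: [179.9, 0.8, 6.5]
contact_force: [-14.0, -2.1, 16.1]
finger_gap: 0.671
```

Call:
drive_tool(
  grip=[-1,-1,-1,-1],
  offset=[
    [0.01,0,0],
    [0.01,0,0],
    [0,0,0],
    [0,0,0],
  ],
  turn=[0,0,0,0],
)

```text
t: 18.82
eef_pos: [521.2, -2.2, 35.3]
eef_rot: [179.9, 1.1, 6.5]
contact_force: [-19.3, -1.2, 20.9]
finger_gap: 0.67
```

Call:
drive_tool(
  grip=[-1,-1,-1,-1],
  offset=[
    [0,0,-0.015],
    [0,0,0],
    [0,0,0],
    [0,0,0],
  ],
  turn=[0,0,0,0],
)

```text
t: 19.32
eef_pos: [529.1, -0.9, 37.3]
eef_rot: [180.0, 0.2, 6.5]
contact_force: [-4.9, -0.8, -3.2]
finger_gap: 0.671
```

Run:
```python
from h import *
import pickle
o=get_obs();print(o["t"],o["eef_pos"],o["eef_rot"],o["contact_force"],o["torque"])
for n in("wrist","side"):
  im=read_camera(n)[:,:,::-1]
  if n=="side": im=cv2.resize(im[130:280,200:350],None,fx=4,fy=4,interpolation=cv2.INTER_CUBIC)
  cv2.imwrite(f"pics/p1{n}.png",im)
```

```text
19.325 [529.065308    -0.89143537  37.26756004] [179.98550506   0.24743617   6.50344417] [-4.93217355 -0.83107199 -3.16645382] [-0.16060852  1.10024337 -0.00914914]
```

View pics/p1wrist.png

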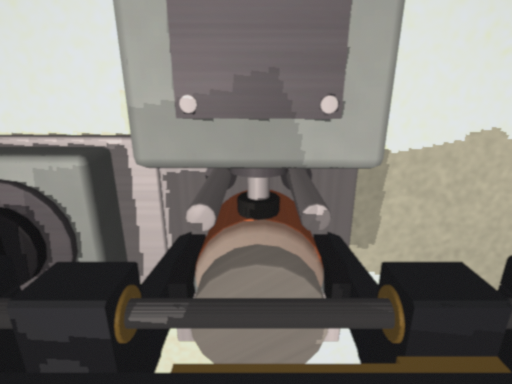

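View pics/p1side.png

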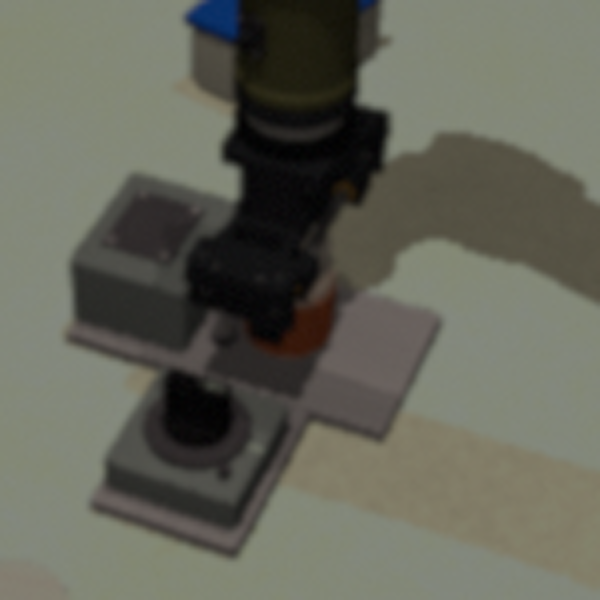

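The plunger and posts are symmetric about the jar (u 201/258/317), and the stall was deck friction. I'll keep a small clearance and advance gently.

Call:
drive_tool(
  grip=[-1,-1,-1,-1,-1],
  offset=[
    [0.01,0,0],
    [0.01,0,0],
    [0.005,0,0],
    [0,0,0],
    [0,0,0],
  ],
  turn=[0,0,0,0,0],
)

```text
t: 20.05
eef_pos: [533.3, -0.4, 37.2]
eef_rot: [180.0, 0.3, 6.5]
contact_force: [-7.1, -0.5, -2.5]
finger_gap: 0.667
```

Call:
drive_tool(
  grip=[-1,-1,-1,-1],
  offset=[
    [0.005,0,0],
    [0.005,0,0],
    [0,0,0],
    [0,0,0],
  ],
  turn=[0,0,0,0],
)

```text
t: 20.55
eef_pos: [535.0, -0.2, 37.2]
eef_rot: [180.0, 0.4, 6.5]
contact_force: [-7.8, -0.8, -2.6]
finger_gap: 0.671
```

Call:
drive_tool(
  grip=[-1,-1,-1,-1],
  offset=[
    [0.005,0,0],
    [0.005,0,0],
    [0,0,0],
    [0,0,0],
  ],
  turn=[0,0,0,0],
)

```text
t: 21.05
eef_pos: [536.8, -0.0, 37.2]
eef_rot: [180.0, 0.4, 6.5]
contact_force: [-7.6, -0.9, -1.6]
finger_gap: 0.669
```

Call:
drive_tool(
  grip=[-1,-1,-1,-1],
  offset=[
    [0.005,0,0],
    [0.005,0,0],
    [0,0,0],
    [0,0,0],
  ],
  turn=[0,0,0,0],
)

```text
t: 21.55
eef_pos: [537.8, 0.1, 37.1]
eef_rot: [180.0, 0.5, 6.5]
contact_force: [-9.2, -2.2, -0.0]
finger_gap: 0.671
```

Call:
drive_tool(
  grip=[-1,-1,-1,-1],
  offset=[
    [0.005,0,0],
    [0.005,0,0],
    [0,0,0],
    [0,0,0],
  ],
  turn=[0,0,0,0],
)

```text
t: 22.05
eef_pos: [537.9, 0.1, 37.1]
eef_rot: [180.0, 0.7, 6.5]
contact_force: [-12.7, -0.2, 2.8]
finger_gap: 0.671
```

Call:
drive_tool(
  grip=[-1,-1,-1,-1],
  offset=[
    [0.005,0,0],
    [0.005,0,0],
    [0,0,0],
    [0,0,0],
  ],
  turn=[0,0,0,0],
)

```text
t: 22.55
eef_pos: [538.0, 0.2, 37.0]
eef_rot: [180.0, 0.9, 6.5]
contact_force: [-14.6, 0.1, 5.1]
finger_gap: 0.665
```

The tool stalls at x=538 with the force rising, so the jar is on the posts. I'll add a little more push, then check.

Call:
drive_tool(
  grip=[-1,-1,-1,-1,-1,-1],
  offset=[
    [0.005,0,0],
    [0.005,0,0],
    [0,0,0],
    [0,0,0],
    [0,0,0],
    [0,0,0],
  ],
  turn=[0,0,0,0,0,0],
)

```text
t: 23.3
eef_pos: [538.1, 0.3, 36.8]
eef_rot: [180.0, 1.1, 6.5]
contact_force: [-18.1, -1.0, 7.3]
finger_gap: 0.671
```

Run:
```python
from h import *
import pickle
o=get_obs();print(o["t"],o["eef_pos"],o["eef_rot"],o["contact_force"],o["torque"])
for n in("wrist","side"):
  im=read_camera(n)[:,:,::-1]
  if n=="side": im=cv2.resize(im[165:275,210:320],None,fx=5.4,fy=5.4,interpolation=cv2.INTER_CUBIC)
  cv2.imwrite(f"pics/p2{n}.png",cv2.convertScaleAbs(im,alpha=1.3))
```

```text
23.3 [5.38079970e+02 2.81541632e-01 3.67751284e+01] [179.95787419   1.12751878   6.47888337] [-18.05998235  -1.0376198    7.28465935] [-0.00606519  3.47479466 -0.10802872]
```

View pics/p2wrist.png

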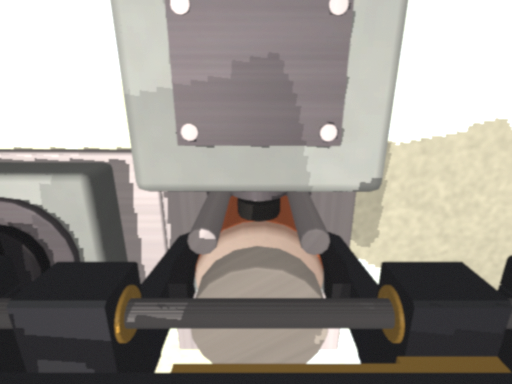

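View pics/p2side.png

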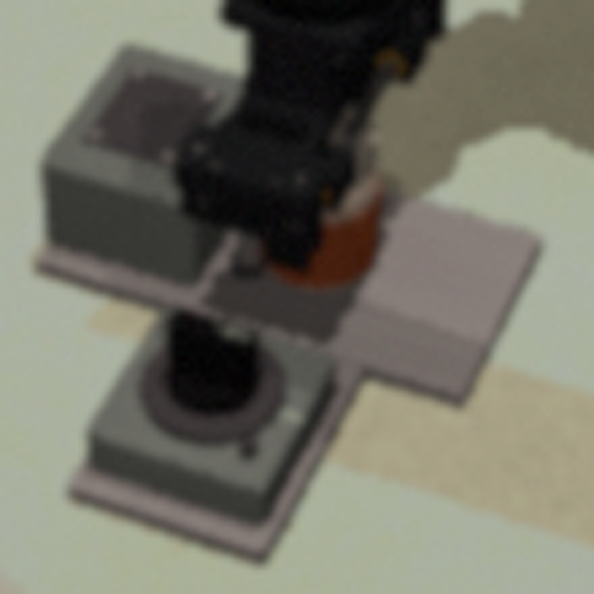

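Call:
drive_tool(
  grip=[-1,-1,-1,-1,-1,-1,-1,-1],
  offset=[
    [0.005,0,0],
    [0.005,0,0],
    [0,0,0],
    [0,0,0],
    [0,0,0],
    [0,0,0],
    [0,0,0],
    [0,0,0],
  ],
  turn=[0,0,0,0,0,0,0,0],
)

```text
t: 24.4
eef_pos: [538.2, 0.4, 36.6]
eef_rot: [180.0, 1.3, 6.5]
contact_force: [-21.1, -0.0, 8.7]
finger_gap: 0.67
```

Call:
drive_tool(
  grip=[-1,-1,-1,-1],
  offset=[
    [0,0,0],
    [0,0,0],
    [0,0,0],
    [0,0,0],
  ],
  turn=[0,0,0,0],
)

```text
t: 24.9
eef_pos: [538.2, 0.4, 36.6]
eef_rot: [180.0, 1.3, 6.5]
contact_force: [-20.5, -0.0, 7.2]
finger_gap: 0.671
```

Steady. The tool is hardly moving (0.1 mm) as the push rises to about 20.5 N, so I'm handing in.

Run:
```python
from plant import *
print(hand_in())
```

```text
the job is handed in; nothing more can be done
None
```

I turned the counter knob back to its zero stop. Then I pressed the short jar in against the plunger onto both posts and handed in at about 25 s of the 72 s, still gripping and pushing. No verdict was reported.

- **Knob:** torque about the vertical axis jumped from 0.05 to −0.42 N m when it reached the stop. The wrist picture then showed the white line on the zero mark.
- **Jar:** I gripped it at 50 N, with a steady opening of about 59 mm. At the end the tool stood still at x = 538.2, y = 0.4 mm, within about 1.5 mm of my camera estimate of the seat (537.1, −0.4). The tool was tilted 1.3°. The push was about 20.5 N, so roughly 12 N is left for the posts after the 8 N spring, less any friction. I did not measure the post force or the plunger travel directly. They are inferred from the tool stopping dead while the force rose, and from the wrist picture.
- **What went wrong on the way:** the first push stalled about 16 mm short because the jar was dragging on the deck, with about 19 N forward and 21 N up on the tool. I raised it about 2 mm and it went in smoothly. The underside therefore finished about 1 mm above the deck by my estimate, within the 10 mm limit but perhaps not touching it.
- **Bystanders:** I never touched the tall jar, tub or bowl, though I did not re-measure where they stand.

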